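# Snap a peg into the plate rack and pull-test it

### The arm

A 6-joint arm with a two-finger parallel gripper is mounted at the origin on the work surface; the furniture and walls round the work are solid. World frame = base frame: x ahead of the robot, y to its left, z up, the work surface at z = 0. Lengths are in mm, angles in rad, forces in N, time in s.
With the tool pointing down it reaches from about 400 to 925 mm from the base axis. Payload 12.5 kg.
Tool frame: the origin (TCP) lies on the centre line of the jaws, within the pads' length; the fingertips stand 19 mm ahead of it and the grasp point (between the pads) is the TCP; y points along the fingers, x is the direction in which the jaws open and shut, and the axes are right-handed (so a half turn about y gives the same grasp; the last joint's range is limited). The gripper opens to 95 mm and grips with 3 to 60 N. Pads are 20 mm wide; open, the fingers measure 119 mm over their backs; the gripper's body (75 mm by 180 mm) begins 59 mm behind the grasp point.
Start: joints at [-1.282, 0.491, 1.559, -0, 1.092, -0.106], TCP at [240.413, -576.928, 233.661] pointing down, gripper open.
Joint ranges: [-3.1, 3.1], [-0.84, 2.19], [0.05, 2.79], [-1.13, 4.28], [0.06, 2.93], [-2.69, 2.69]. Speed limits (rad/s): [2.22, 2.22, 2.79, 3.14, 3.14, 3.14].

### API

Orientations are given as [roll, pitch, yaw] about the fixed x, y, z axes, in that order (R = Rz(yaw) Ry(pitch) Rx(roll)).
In Python, from cell import env gives the robot as it stands. The module is installed in compiled form; this text tells all that it offers.
- The arm moves only by the tool move_arm, never from a script. Its argument "rows" is a list of rows, each an object of numbers: "tx", "ty", "tz": the shift along the tool's x, y, z in cm; "rx", "ry", "rz": the turn, a rotation vector about the tool's x, y, z in rad; "grip": the opening in per cent of the stroke, from 0 (shut) to 100 (fully open). In form: [{"tx": .., "ty": .., "tz": .., "rx": .., "ry": .., "rz": .., "grip": ..}, ...]. A call has 1 to 10 rows; each row shifts and turns the commanded pose from where the row before left it, along the tool's axes as they then stand; what a row does not reach is not made up. A row lasts 1/12 s, in which the tool goes at most 41.7 mm and 7.16 degrees, less where a joint would pass 70% of its speed; a pose out of reach is approached as far as the arm can. A call is refused whole if a number of a shift passes 4.17 or a number of a turn 0.125, either way. A call with a gripper value outside its range is refused whole. The fingers move at their own pace and stop on an object; the grip force is fixed at half the most. Time passes only in rows, so rows that do not move let the fingers close. It gives the time, the measured TCP pose, the force and the opening at its end, in the units of the state.
- env.state(): the state, without advancing time (a new reading comes with each control period).
- env.read_camera(name): name is "scene" or "top"; returns (picture, depth): 384x512x3 uint8, blue, green, red; 384x512 float32, mm along the optical axis (not along the pixel's ray), 0 where there is no reading.
- env.calibration(name): a dict with "vertical_fov" (degrees; the focal length in pixels is half the picture's height over the tangent of half this angle, whatever the lens; pixels are square), "cx", "cy" (the principal point, pixels), "eye" and "rotation" of the camera in the world. Camera axes: x right, y up, looking along -z (the intrinsics and any distortion apply to the point x, -y, -z); pixel columns grow to the right and rows downward; lengths in mm; the calibration is good to about 2 mm. A picture is of the moment at which its call begins. calibration takes no time and is no camera call.
- env.job_done(): hands the job in, once; it reports no verdict.
The state is a dict: "t": time; "joints": joint angles; "qvel": joint speeds; "tau": joint torques, N m; "eef_pos": TCP position; "tcp_rot": TCP orientation; "ft_force": force on the tool from outside, world axes, zero at the start; "moment": the same for the moment, N m; "opening": opening from 0.0 (shut) to 1.0 (fully open).
Only numpy, scipy, OpenCV 4.12 (cv2) and the standard library are available. Lean on these libraries where they do the work, as an engineer would, in place of code of your own. Each camera call takes 0.05 s, during which the arm holds its last target.

### The job

One socket of the wooden peg rack is empty: take the long spare peg out of its block, put it upright into the socket and press it gently down until it clicks home with its collar on the socket plate. Then prove that the catch holds: pull the peg straight up with about 12 N for a good second, never with more than 20 N, then let it settle back down and let go of it. Leave the short peg in the block and do not push the two mills behind it or anything else about.

Things in the scene. Friction and masses are not known exactly. Their poses are not given: they have to be found in the camera images.
- long_peg: Peg to fit, upright in a hole of the block, about 80 g. Origin: centre of the underside of its collar, z up; 45 mm above the worktop at the start. Above: collar 36 mm across, 6 mm thick, then a wooden shaft 24 mm across (grip it) up to +95 mm. Below: steel neck 13 mm across, then a bulb 21 mm across with a flat shoulder at -22 mm, tapering from -25.5 mm to a tip 10 mm across at -36 mm.
- short_peg: The other spare peg, in the other hole of the block; the same but its shaft ends 55 mm above its origin. It stays there.
- block: Pale wooden block, 60 x 130 x 45 mm (x, y, z), fixed; origin at the centre of its underside. Two holes 25 mm across at y = -35 and y = +35 mm (which one holds the long peg varies).
- rack: Wooden rail, 70 x 210 x 45 mm (x, y, z), fixed; origin at the centre of its underside. Two fixed pegs like the long one stand in it at y = 0 and y = +70 mm, tops 140 mm above the worktop; the empty socket is at y = -70 mm. Fingers that close along its x axis keep clear of the pegs.
- socket_seat (a point): Centre of the empty socket's mouth, on the top face of its 40 x 40 mm steel plate, 45 mm above the worktop; axes as the rack's. Hole 24 mm across. When the peg is home its origin lies on this point. Two spring catches in the hole resist the bulb with up to 15 N on the way in and snap over its shoulder 1.5 to 11.5 mm before the collar meets the plate (differs each time).
- catch (a joint): Rise of the sprung catches in m, 0 on their stop. They are held down by a spring of 6000 N/m: 12 N of pull on the peg raises them 2 mm, 20 N 3.3 mm. A peg that is home first has an unknown free play of 1.5 to 11.5 mm, then the catches take the pull and hold over 20 N. Readings are too coarse to set the pull by: use the force felt at the wrist, less the peg's weight.
- salt_mill: Slim pale grey mill, 29 mm across and 97 mm high, a bystander at the back; origin at the underside.
- pepper_mill: Slim wooden mill, 29 mm across and 97 mm high, a bystander at the back; origin at the underside.
There are look-alikes about, which are no part of the job. What is shaped like the long_peg but green or purple is not meant. What is shaped like the short_peg but blue is not meant.

How it is judged:
By the outcome, as a careful person would: the job done as asked, in the order asked, and still so for the second after the job is handed in, with the robot touching nothing.
It also fails if it takes over 64 s, if anything falls off the work surface, if the arm or the gripper's body presses on something with over 40 N, if the wrist force passes 120 N, or if a joint passes its speed limit or range.

## Working session

There is one attempt and no reset: what is moved stays moved. The work goes in short steps, Python scripts to look and compute and a tool call to move; the robot and the scene stay as the last step left them, time stands still between calls to the robot, and variables do not carry over. Pictures are saved under pics/ and viewed, and the job is handed in when it is done.

Besides the shell and the picture viewer there is one more tool, called after "Request:" as name([rows], argument=value, ...), one row to a line, values as JSON. move_arm: Moves the arm, as the interface text tells. Its arguments: {"type":"object","properties":{"rows":{"type":"array"}},"required":["rows"]}

```bash
mkdir -p pics; python3 - <<'E'
from cell import env
import cv2,numpy as np
for n in("scene","top"):
    p,d=env.read_camera(n); cv2.imwrite(f"pics/{n}0.png",p); np.savez(f"{n}0.npz",p=p,d=d)
    print(n,env.calibration(n), (d>0).mean())
print(env.state())
E
```

```text
scene {'vertical_fov': 49.262209761444666, 'cx': 252.86759927485008, 'cy': 190.1038367164949, 'eye': array([586.89355233, 413.71821957, 824.46768795]), 'rotation': array([0.61181737, 0.01306634, 2.94151543])} 0.9962259928385416
top {'vertical_fov': 57.270700243809145, 'cx': 258.88813099525197, 'cy': 192.1638982981547, 'eye': array([ 368.86115487, -101.02037133,  916.86252335]), 'rotation': array([ 0.11265548,  0.03378618, -1.60009261])} 0.995880126953125
{'t': 0.1, 'joints': array([-1.28162322e+00,  4.91491952e-01,  1.55940655e+00,  6.29015784e-06,
        1.09168783e+00, -1.05602073e-01]), 'qvel': array([ 7.24173447e-04,  3.22084052e-04,  2.20250501e-05, -5.48653141e-04,
       -4.43933887e-04, -1.45729034e-03]), 'tau': array([ 3.36436475e-03, -6.13624978e+01, -2.58604789e+01,  6.94118324e-02,
        4.70501091e-02, -2.89121431e-05]), 'eef_pos': array([ 240.33867904, -576.72373706,  233.11851109]), 'tcp_rot': array([-1.57068604e+00,  9.87558709e-04, -1.17602399e+00]), 'ft_force': array([-0.12888756,  1.27581645,  0.24784508]), 'moment': array([ 0.01321208, -0.0361231 ,  0.02563401]), 'opening': 1.0003483639146764}
```

View pics/scene0.png

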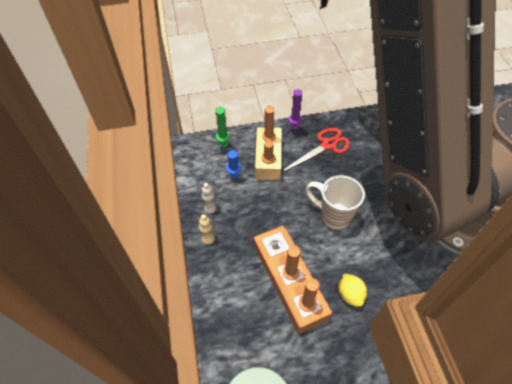

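View pics/top0.png

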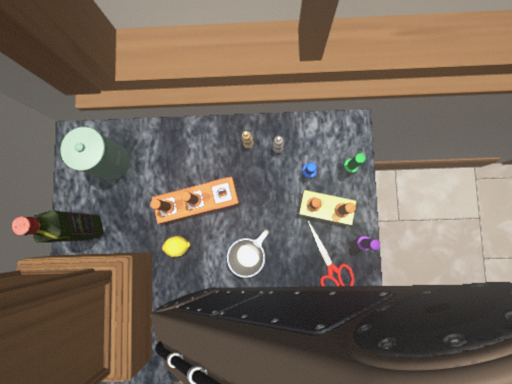

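The scene picture shows the block at (268,153): the taller brown peg is at (269,120) and the shorter at (268,150). The green (221,125), purple (296,105) and blue (233,162) look-alikes stand apart from it. The rack is at (290,275) with its empty socket at (275,244), and the mills are at (208,197) and (206,229). In the top picture the socket is at (222,192) and the block pegs are at (315,204) and (344,209).

```bash
cat > h.py <<'E'
import numpy as np,cv2
from scipy.spatial.transform import Rotation as R
def cam(c):
    f=192/np.tan(np.radians(c['vertical_fov'])/2)
    return f,c['cx'],c['cy'],np.array(c['eye']),R.from_euler('xyz',c['rotation']).as_matrix()
def cloud(c,d):
    f,cx,cy,e,M=cam(c); v,u=np.mgrid[:384,:512]
    P=np.stack([(u-cx)/f*d,-(v-cy)/f*d,-d],-1)
    return P@M.T+e
def ray(c,u,v,z):
    f,cx,cy,e,M=cam(c)
    r=M@np.array([(u-cx)/f,-(v-cy)/f,-1]); return e+r*(z-e[2])/r[2]
def proj(c,p):
    f,cx,cy,e,M=cam(c); q=M.T@(np.array(p)-e); return cx+f*q[0]/-q[2], cy-f*q[1]/-q[2]
E
python3 - <<'E'
from cell import env
from h import *
for n in("scene","top"):
    z=np.load(n+"0.npz"); c=env.calibration(n); P=cloud(c,z['d'])
    np.save(n+"P.npy",P)
    pts={'scene':[(180,180),(230,200),(260,210),(330,250),(200,300),(269,108),(268,142),(292,250),(310,283),(275,244),(208,186),(205,217),(258,170),(300,310),(221,110)],
     'top':[(140,150),(260,190),(350,140),(250,290),(80,140),(315,204),(344,209),(164,205),(193,199),(222,192),(246,135),(278,141),(330,200),(180,210),(130,40),(300,100),(100,300),(310,10),(230,300),(230,320)]}[n]
    for u,v in pts: print(n,u,v,P[v,u].round(0))
    im=z['p']; 
    a=(im[85:265,160:345] if n=='scene' else im[120:250,140:390])
    cv2.imwrite(f"pics/{n}_crop0.png",cv2.resize(a,None,fx=3,fy=3,interpolation=cv2.INTER_CUBIC))
E
```

```text
scene 180 180 [ 651. -223.   -0.]
scene 230 200 [ 541. -139.   -1.]
scene 260 210 [477. -97.  -0.]
scene 330 250 [349.  35.  -1.]
scene 200 300 [642.  89.  -2.]
scene 269 108 [ 417. -280.  138.]
scene 268 142 [ 434. -213.   99.]
scene 292 250 [457.  86. 140.]
scene 310 283 [443. 153. 140.]
scene 275 244 [467.   8.  21.]
scene 208 186 [ 587. -130.   81.]
scene 205 217 [603. -47.  91.]
scene 258 170 [ 464. -182.   40.]
scene 300 310 [456. 165.  45.]
scene 221 110 [ 526. -308.  128.]
top 140 150 [599. 244.  -1.]
top 260 190 [479. -76.  -1.]
top 350 140 [ 603. -317.    4.]
top 250 290 [281. -66. 362.]
top 80 140 [587. 322. 156.]
top 315 204 [ 430. -205.  101.]
top 344 209 [ 415. -264.  134.]
top 164 205 [438. 145. 108.]
top 193 199 [450.  78. 107.]
top 222 192 [476.  23.   6.]
top 246 135 [603. -49.  91.]
top 278 141 [ 587. -126.   86.]
top 330 200 [ 443. -250.   44.]
top 180 210 [430. 124.  45.]
top 130 40 [762. 170. 256.]
top 300 100 [ 645. -172.  195.]
top 100 300 [247. 236. 223.]
top 310 10 [ 698. -171.  420.]
top 230 300 [276. -41. 411.]
top 230 320 [278. -55. 535.]
```

View pics/top_crop0.png

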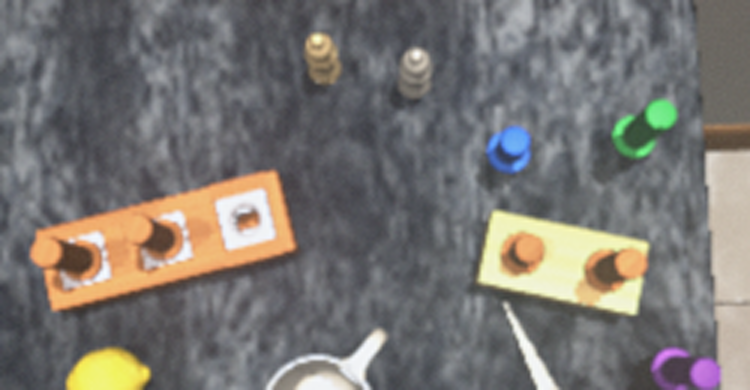

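View pics/scene_crop0.png

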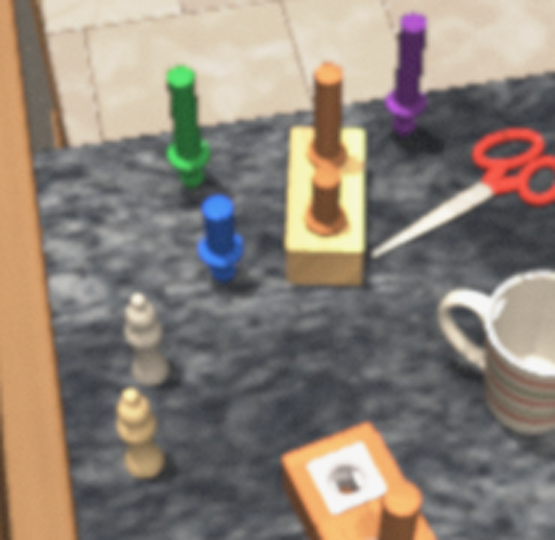

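```bash
python3 - <<'E'
from cell import env
from h import *
def rect(n,box,name,dims):
    P=np.load(n+"P.npy"); x0,x1,y0,y1=box
    m=(abs(P[...,2]-45)<5)&(P[...,0]>x0)&(P[...,0]<x1)&(P[...,1]>y0)&(P[...,1]<y1)
    q=P[m][:,:2].astype(np.float32)
    (c,s,a)=cv2.minAreaRect(q)
    print(n,name,m.sum(),np.round(c,1),np.round(s,1),round(a,2),'z',np.median(P[m][:,2]).round(1))
for n in("scene","top"):
    rect(n,(360,540,-40,220),'rack',0); rect(n,(360,500,-320,-160),'block',0)
    z=np.load(n+"0.npz"); im=z['p'];P=np.load(n+"P.npy");c=env.calibration(n)
    hsv=cv2.cvtColor(im,cv2.COLOR_BGR2HSV)
    # plate: low-sat bright near the socket
    m=((hsv[...,1]<70)&(hsv[...,2]>150)&(np.hypot(P[...,0]-470,P[...,1]-12)<45)).astype(np.uint8)
    cs=max(cv2.findContours(m,cv2.RETR_EXTERNAL,cv2.CHAIN_APPROX_NONE)[0],key=cv2.contourArea)
    w=np.array([ray(c,u,v,45)[:2] for u,v in cs[:,0,:]],np.float32)
    print(n,'plate',len(cs),cv2.minAreaRect(w), cv2.minAreaRect(cs)[0])
    # peg tops / pegs: points at height
    for nm,(x,y),zt in(('long',(415,-275),140),('short',(432,-208),100),('rk0',(455,82),140),('rk70',(440,150),140)):
        k=(np.hypot(P[...,0]-x,P[...,1]-y)<30)&(abs(P[...,2]-zt)<4)
        q=P[k]; print(n,nm,k.sum(),q.mean(0).round(1), cv2.minEnclosingCircle(q[:,:2].astype(np.float32)))
        k=(np.hypot(P[...,0]-x,P[...,1]-y)<30)&(abs(P[...,2]-51)<2.5); 
        if k.sum()>3: print('   collar',k.sum(),P[k].mean(0).round(1),cv2.minEnclosingCircle(P[k][:,:2].astype(np.float32)))
    hi=P[(P[...,0]>300)&(P[...,0]<560)&(abs(P[...,1])<400)]
E
```

```text
scene rack 2567 [431.8  83. ] [119.3 209.8] 12.47 z 44.4
scene block 696 [ 427.  -241.9] [133.   59.9] 76.42 z 44.3
scene plate 67 ((469.5668640136719, 19.171022415161133), (43.921302795410156, 44.73032760620117), 12.199884414672852) (275.4000244140625, 243.80003356933594)
scene long 61 [ 419.  -274.8  138.7] ((419.2513122558594, -274.80084228515625), 12.322937965393066)
   collar 51 [ 421.2 -270.2   50.6] ((419.2406005859375, -275.3006591796875), 18.0834903717041)
scene short 61 [ 435.1 -207.    98.9] ((434.35174560546875, -207.15304565429688), 12.57546329498291)
   collar 55 [ 436.2 -200.8   50.4] ((435.5590515136719, -206.84442138671875), 17.654253005981445)
scene rk0 124 [455.9  88.9 139.3] ((456.287353515625, 88.24089050292969), 12.042880058288574)
   collar 97 [457.3  94.2  51.1] ((455.6829833984375, 88.58358001708984), 17.482152938842773)
scene rk70 137 [440.9 157.2 139.5] ((439.8174133300781, 156.75965881347656), 12.170966148376465)
   collar 112 [443.6 161.7  50.6] ((442.0883483886719, 158.44615173339844), 19.29252815246582)
top rack 1780 [432.4  84.1] [115.5 210.3] 12.83 z 
[... 270 characters left out ...]
 -275.0521240234375), 11.336066246032715)
   collar 65 [ 413.7 -270.3   50.9] ((410.22760009765625, -273.58331298828125), 24.99241828918457)
top short 80 [ 433.4 -207.1   99.9] ((433.4606628417969, -207.3638153076172), 11.403204917907715)
   collar 55 [ 429.2 -202.8   51.1] ((432.4345703125, -207.16587829589844), 17.59810447692871)
top rk0 86 [454.   88.3 140.3] ((454.54388427734375, 88.55523681640625), 11.759039878845215)
   collar 71 [452.4  81.8  51.1] ((452.13671875, 80.22494506835938), 27.24176788330078)
top rk70 89 [438.9 156.2 140.2] ((438.992919921875, 156.4833526611328), 11.702096939086914)
   collar 67 [438.  151.3  50.7] ((437.045166015625, 155.71231079101562), 23.637252807617188)
```

```bash
python3 - <<'E'
from h import *
Q=np.concatenate([np.load(n+"P.npy").reshape(-1,3) for n in("scene","top")])
def rep(nm,m): 
    q=Q[m]; print(nm,len(q),np.percentile(q,[0.5,5,50,95,99.5],axis=0).round(0).tolist() if len(q) else '')
x,y,z=Q.T
rep('cab',(x<400)&(y>110)&(z>100)&(y<600))
for a in range(0,400,50):
    m=(x>=a)&(x<a+50)&(y>60)&(z>70)&(y<500); 
    if m.sum(): print(a,'ymin',np.percentile(y[m],1).round(0),'z',np.percentile(z[m],[1,50,99]).round(0),m.sum())
rep('mug',(x>300)&(x<410)&(y>-130)&(y<-20)&(z>20)&(z<150))
rep('back',(x>560)&(z>110)&(abs(y)<250))
rep('mill',(x>560)&(x<630)&(z>20)&(z<115)&(y<0)&(y>-180))
rep('purple',(x>330)&(x<400)&(z>20)&(z<160)&(y<-290)&(y>-400))
rep('overhead',(x>350)&(x<620)&(z>150)&(abs(y)<280))
E
```

```text
cab 36051 [[80.0, 112.0, 104.0], [140.0, 134.0, 133.0], [300.0, 244.0, 271.0], [329.0, 374.0, 453.0], [395.0, 483.0, 477.0]]
0 ymin 63.0 z [ 71.  96. 142.] 145
50 ymin 61.0 z [ 75. 175. 255.] 1048
100 ymin 63.0 z [ 79. 234. 340.] 2908
150 ymin 62.0 z [ 87. 297. 460.] 5821
200 ymin 61.0 z [ 97. 285. 473.] 9513
250 ymin 208.0 z [ 93. 343. 479.] 8035
300 ymin 210.0 z [ 77. 242. 462.] 15425
350 ymin 337.0 z [ 73. 168. 268.] 1781
mug 1012 [[300.0, -92.0, 20.0], [304.0, -85.0, 27.0], [345.0, -74.0, 76.0], [369.0, -24.0, 102.0], [375.0, -21.0, 104.0]]
back 54018 [[644.0, -245.0, 190.0], [652.0, -199.0, 203.0], [691.0, 28.0, 256.0], [770.0, 235.0, 641.0], [787.0, 246.0, 688.0]]
mill 669 [[579.0, -136.0, 21.0], [582.0, -130.0, 24.0], [598.0, -57.0, 64.0], [615.0, -37.0, 95.0], [619.0, -34.0, 97.0]]
purple 548 [[330.0, -338.0, 22.0], [331.0, -333.0, 40.0], [342.0, -318.0, 83.0], [392.0, -295.0, 132.0], [400.0, -291.0, 133.0]]
overhead 1006 [[369.0, -101.0, 150.0], [369.0, -101.0, 151.0], [369.0, -101.0, 917.0], [580.0, 278.0, 917.0], [594.0, 280.0, 917.0]]
```

Choice: the brown long peg in the block at scene (269,120), top (344,209). Its top measures z≈139, at xy (418,-275), and it is 24 mm across, which fits. The rejects are green (221,125), purple (296,105), blue (233,162), the short peg (268,150) and the fixed rack pegs (292,262) and (310,295).

```bash
cat > plan.py <<'E'
import sys
from cell import env
from h import *
# usage: plan.py x y z yaw n
x,y,z,yaw,n=map(float,sys.argv[1:6]); n=int(n)
s=env.state(); p=np.array(s['eef_pos']); M=R.from_euler('xyz',s['tcp_rot'])
G=R.from_euler('xyz',[-np.pi/2,0,yaw]); g=np.array([x,y,z])
rv=(M.inv()*G).as_rotvec(); print('from',p.round(1),s['tcp_rot'].round(4),'F',s['ft_force'].round(2),'rot',rv.round(4))
for i in range(n):
    step=(g-p)/(n-i); t=M.inv().apply(step)/10; t=np.round(t,2)
    r=np.round((M.inv()*G).as_rotvec()/(n-i),3)
    print({"tx":t[0],"ty":t[1],"tz":t[2],"rx":r[0],"ry":r[1],"rz":r[2]})
    p=p+M.apply(t*10); M=M*R.from_rotvec(r)
print('end',p.round(2),M.as_euler('xyz').round(4))
E
python3 plan.py 418 -275 215 -0.234 10
```

```text
from [ 240.3 -576.7  233.1] [-1.5707e+00  1.0000e-03 -1.1760e+00] F [-0.13  1.28  0.25] rot [-6.00e-04 -9.42e-01 -9.00e-04]
{'tx': np.float64(-2.1), 'ty': np.float64(0.18), 'tz': np.float64(2.8), 'rx': np.float64(-0.0), 'ry': np.float64(-0.094), 'rz': np.float64(-0.0)}
{'tx': np.float64(-1.83), 'ty': np.float64(0.18), 'tz': np.float64(2.99), 'rx': np.float64(-0.0), 'ry': np.float64(-0.094), 'rz': np.float64(-0.0)}
{'tx': np.float64(-1.54), 'ty': np.float64(0.18), 'tz': np.float64(3.14), 'rx': np.float64(-0.0), 'ry': np.float64(-0.094), 'rz': np.float64(-0.0)}
{'tx': np.float64(-1.24), 'ty': np.float64(0.19), 'tz': np.float64(3.27), 'rx': np.float64(-0.0), 'ry': np.float64(-0.094), 'rz': np.float64(-0.0)}
{'tx': np.float64(-0.93), 'ty': np.float64(0.18), 'tz': np.float64(3.38), 'rx': np.float64(-0.0), 'ry': np.float64(-0.094), 'rz': np.float64(-0.0)}
{'tx': np.float64(-0.61), 'ty': np.float64(0.19), 'tz': np.float64(3.45), 'rx': np.float64(-0.0), 'ry': np.float64(-0.094), 'rz': np.float64(-0.0)}
{'tx': np.float64(-0.28), 'ty': np.float64(0.18), 'tz': np.float64(3.49), 'rx': np.float64(-0.0), 'ry': np.float64(-0.095), 'rz': np.float64(-0.0)}
{'tx': np.float64(0.06), 'ty': np.float64(0.19), 'tz': np.float64(3.5), 'rx': np.float64(-0.0), 'ry': np.float64(-0.094), 'rz': np.float64(-0.0)}
{'tx': np.float64(0.38), 'ty': np.float64(0.18), 'tz': np.float64(3.48), 'rx': np.float64(-0.0), 'ry': np.float64(-0.095), 'rz': np.float64(-0.0)}
{'tx': np.float64(0.71), 'ty': np.float64(0.19), 'tz': np.float64(3.43), 'rx': np.float64(-0.001), 'ry': np.float64(-0.094), 'rz': np.float64(-0.001)}
end [ 417.99 -274.98  214.96] [-1.571e+00 -5.000e-04 -2.340e-01]
```

Request:
move_arm([
  {"tx":-2.1,"ty":0.18,"tz":2.8,"ry":-0.094,"grip":100},
  {"tx":-1.83,"ty":0.18,"tz":3.0,"ry":-0.094,"grip":100},
  {"tx":-1.54,"ty":0.18,"tz":3.14,"ry":-0.094,"grip":100},
  {"tx":-1.24,"ty":0.19,"tz":3.27,"ry":-0.094,"grip":100},
  {"tx":-0.93,"ty":0.18,"tz":3.38,"ry":-0.094,"grip":100},
  {"tx":-0.61,"ty":0.19,"tz":3.45,"ry":-0.094,"grip":100},
  {"tx":-0.28,"ty":0.18,"tz":3.49,"ry":-0.095,"grip":100},
  {"tx":0.06,"ty":0.19,"tz":3.5,"ry":-0.094,"grip":100},
  {"tx":0.38,"ty":0.18,"tz":3.48,"ry":-0.095,"grip":100},
  {"tx":0.71,"ty":0.19,"tz":3.43,"ry":-0.094,"grip":100},
])

```text
validation failed for argument at $.ro...
```

Request:
move_arm([
  {"grip":100},
  {"grip":100},
  {"grip":100},
  {"grip":100},
])

```text
validation failed for argument at $.ro...
```

```bash
python3 plan.py 418 -275 110 -0.234 6; python3 - <<'E'
from cell import env
import cv2,numpy as np
ims=[]
for n in("scene","top"):
    p,d=env.read_camera(n); np.savez(f"{n}1.npz",p=p,d=d); ims.append(p)
cv2.imwrite("pics/both1.png",cv2.resize(np.hstack(ims),(800,300)))
E
```

```text
from [ 240.3 -576.7  233.1] [-1.5707e+00  1.0000e-03 -1.1760e+00] F [-0.13  1.28  0.25] rot [-6.00e-04 -9.42e-01 -9.00e-04]
{'tx': np.float64(-3.5), 'ty': np.float64(2.06), 'tz': np.float64(4.67), 'rx': np.float64(-0.0), 'ry': np.float64(-0.157), 'rz': np.float64(-0.0)}
{'tx': np.float64(-2.73), 'ty': np.float64(2.06), 'tz': np.float64(5.16), 'rx': np.float64(-0.0), 'ry': np.float64(-0.157), 'rz': np.float64(-0.0)}
{'tx': np.float64(-1.89), 'ty': np.float64(2.05), 'tz': np.float64(5.52), 'rx': np.float64(-0.0), 'ry': np.float64(-0.157), 'rz': np.float64(-0.0)}
{'tx': np.float64(-1.0), 'ty': np.float64(2.06), 'tz': np.float64(5.75), 'rx': np.float64(-0.0), 'ry': np.float64(-0.157), 'rz': np.float64(-0.0)}
{'tx': np.float64(-0.09), 'ty': np.float64(2.05), 'tz': np.float64(5.83), 'rx': np.float64(-0.0), 'ry': np.float64(-0.157), 'rz': np.float64(-0.0)}
{'tx': np.float64(0.82), 'ty': np.float64(2.06), 'tz': np.float64(5.77), 'rx': np.float64(-0.001), 'ry': np.float64(-0.157), 'rz': np.float64(-0.001)}
end [ 418.01 -275.04  109.96] [-1.571e+00 -4.000e-04 -2.340e-01]
```

View pics/both1.png

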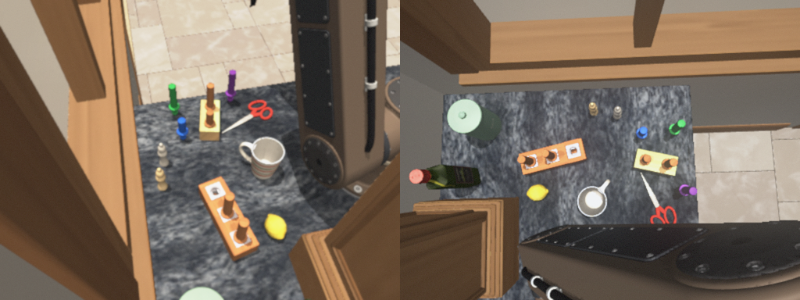

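The moves were refused, so the picture is unchanged. All keys are probably required in each row.

Request:
move_arm([
  {"tx":-2.1,"ty":0.18,"tz":2.8,"rx":0,"ry":-0.094,"rz":0,"grip":100},
  {"tx":-1.83,"ty":0.18,"tz":3.0,"rx":0,"ry":-0.094,"rz":0,"grip":100},
  {"tx":-1.54,"ty":0.18,"tz":3.14,"rx":0,"ry":-0.094,"rz":0,"grip":100},
  {"tx":-1.24,"ty":0.19,"tz":3.27,"rx":0,"ry":-0.094,"rz":0,"grip":100},
  {"tx":-0.93,"ty":0.18,"tz":3.38,"rx":0,"ry":-0.094,"rz":0,"grip":100},
  {"tx":-0.61,"ty":0.19,"tz":3.45,"rx":0,"ry":-0.094,"rz":0,"grip":100},
  {"tx":-0.28,"ty":0.18,"tz":3.49,"rx":0,"ry":-0.095,"rz":0,"grip":100},
  {"tx":0.06,"ty":0.19,"tz":3.5,"rx":0,"ry":-0.094,"rz":0,"grip":100},
  {"tx":0.38,"ty":0.18,"tz":3.48,"rx":0,"ry":-0.095,"rz":0,"grip":100},
  {"tx":0.71,"ty":0.19,"tz":3.43,"rx":0,"ry":-0.094,"rz":0,"grip":100},
])

```text
t: 1.03
eef_pos: [418.7, -273.6, 215.2]
tcp_rot: [-1.571, -0.0, -0.23]
ft_force: [0.8, -0.3, 0.6]
opening: 0.998
```

Request:
move_arm([
  {"tx":0,"ty":0,"tz":0,"rx":0,"ry":0,"rz":0,"grip":60},
  {"tx":0,"ty":0,"tz":0,"rx":0,"ry":0,"rz":0,"grip":60},
  {"tx":0,"ty":0,"tz":0,"rx":0,"ry":0,"rz":0,"grip":60},
])

```text
t: 1.28
eef_pos: [418.2, -275.4, 215.3]
tcp_rot: [-1.571, -0.0, -0.235]
ft_force: [0.3, 0.2, 0.0]
opening: 0.848
```

```bash
python3 plan.py 418 -275 110 -0.234 4; python3 - <<'E'
from cell import env
import cv2,numpy as np
ims=[]
for n in("scene","top"):
    p,d=env.read_camera(n); np.savez(f"{n}1.npz",p=p,d=d); ims.append(p)
cv2.imwrite("pics/both2.png",cv2.resize(np.hstack(ims),(800,300)))
E
```

```text
from [ 418.2 -275.4  215.3] [-1.5711e+00 -1.0000e-04 -2.3450e-01] F [0.3  0.2  0.03] rot [ 0.0003 -0.0005  0.0001]
{'tx': np.float64(-0.01), 'ty': np.float64(2.63), 'tz': np.float64(0.01), 'rx': np.float64(0.0), 'ry': np.float64(-0.0), 'rz': np.float64(0.0)}
{'tx': np.float64(-0.01), 'ty': np.float64(2.63), 'tz': np.float64(0.01), 'rx': np.float64(0.0), 'ry': np.float64(-0.0), 'rz': np.float64(0.0)}
{'tx': np.float64(-0.0), 'ty': np.float64(2.63), 'tz': np.float64(0.01), 'rx': np.float64(0.0), 'ry': np.float64(-0.0), 'rz': np.float64(0.0)}
{'tx': np.float64(-0.01), 'ty': np.float64(2.64), 'tz': np.float64(0.01), 'rx': np.float64(0.0), 'ry': np.float64(-0.001), 'rz': np.float64(0.0)}
end [ 417.97 -274.99  109.98] [-1.5711e+00 -1.0000e-04 -2.3350e-01]
```

View pics/both2.png

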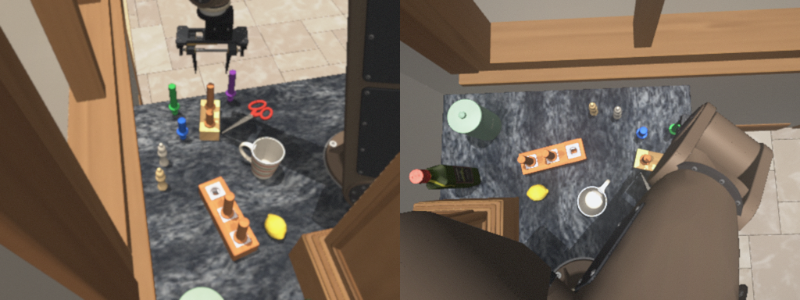

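The gripper fingers at (195–228,62) straddle the long peg's column at (211,90) in the scene half; top is blocked by the arm. Descending.

Request:
move_arm([
  {"tx":-0.01,"ty":2.6,"tz":0.01,"rx":0,"ry":0,"rz":0,"grip":60},
  {"tx":-0.01,"ty":2.6,"tz":0.01,"rx":0,"ry":0,"rz":0,"grip":60},
  {"tx":0,"ty":2.6,"tz":0.01,"rx":0,"ry":0,"rz":0,"grip":60},
  {"tx":0,"ty":2.6,"tz":0.01,"rx":0,"ry":0,"rz":0,"grip":60},
  {"tx":0,"ty":0,"tz":0,"rx":0,"ry":0,"rz":0,"grip":60},
  {"tx":0,"ty":0,"tz":0,"rx":0,"ry":0,"rz":0,"grip":60},
])

```text
t: 1.88
eef_pos: [417.4, -275.4, 110.8]
tcp_rot: [-1.57, 0.002, -0.236]
ft_force: [-0.3, 0.1, 0.2]
opening: 0.603
```

```bash
python3 - <<'E'
from cell import env
import cv2,numpy as np
s=env.state();print(s['eef_pos'],s['ft_force'],s['opening'])
p,d=env.read_camera("scene"); np.savez("scene2.npz",p=p,d=d)
cv2.imwrite("pics/s3.png",cv2.resize(p[40:190,180:350],None,fx=4,fy=4,interpolation=cv2.INTER_CUBIC))
E
```

```text
[ 417.3889729  -275.36620768  110.83205458] [-0.26806219  0.05162241  0.16724094] 0.6032212918664018
```

View pics/s3.png

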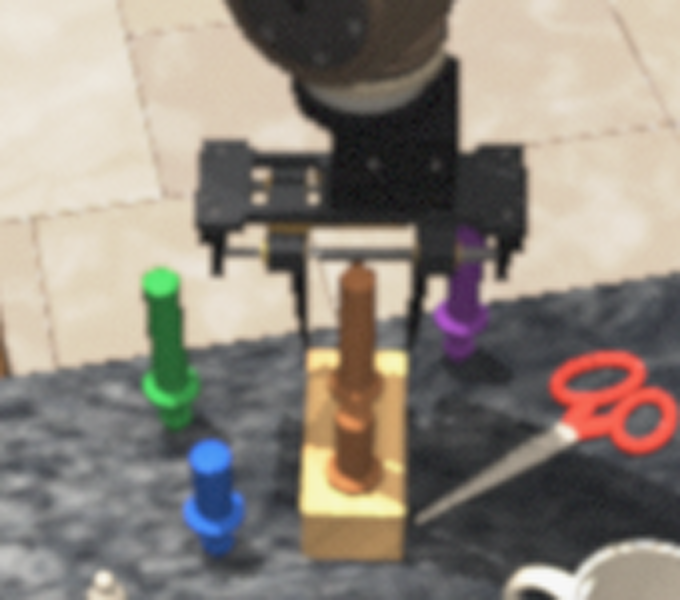

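The fingertips, at crop (305,345) and (415,345), are centred on the long peg at (357,330). Closing.

Request:
move_arm([
  {"tx":0,"ty":0,"tz":0,"rx":0,"ry":0,"rz":0,"grip":10},
  {"tx":0,"ty":0,"tz":0,"rx":0,"ry":0,"rz":0,"grip":10},
  {"tx":0,"ty":0,"tz":0,"rx":0,"ry":0,"rz":0,"grip":10},
  {"tx":0,"ty":0,"tz":0,"rx":0,"ry":0,"rz":0,"grip":10},
  {"tx":0,"ty":0,"tz":0,"rx":0,"ry":0,"rz":0,"grip":10},
  {"tx":0,"ty":0,"tz":0,"rx":0,"ry":0,"rz":0,"grip":10},
  {"tx":0,"ty":0,"tz":0,"rx":0,"ry":0,"rz":0,"grip":10},
  {"tx":0,"ty":0,"tz":0,"rx":0,"ry":0,"rz":0,"grip":10},
])

```text
t: 2.6
eef_pos: [418.2, -274.8, 111.5]
tcp_rot: [-1.571, -0.0, -0.234]
ft_force: [0.3, 1.5, 6.6]
opening: 0.245
```

Request:
move_arm([
  {"tx":0,"ty":0,"tz":0,"rx":0,"ry":0,"rz":0,"grip":10},
  {"tx":0,"ty":0,"tz":0,"rx":0,"ry":0,"rz":0,"grip":10},
])

```text
t: 2.77
eef_pos: [418.2, -274.8, 111.5]
tcp_rot: [-1.571, -0.0, -0.234]
ft_force: [0.7, 0.2, 6.5]
opening: 0.247
```

Request:
move_arm([
  {"tx":0,"ty":-0.5,"tz":0,"rx":0,"ry":0,"rz":0,"grip":10},
  {"tx":0,"ty":-0.5,"tz":0,"rx":0,"ry":0,"rz":0,"grip":10},
  {"tx":0,"ty":-1,"tz":0,"rx":0,"ry":0,"rz":0,"grip":10},
  {"tx":0,"ty":-1,"tz":0,"rx":0,"ry":0,"rz":0,"grip":10},
])

```text
t: 3.1
eef_pos: [418.0, -274.7, 142.1]
tcp_rot: [-1.571, 0.0, -0.234]
ft_force: [0.2, -0.2, -0.3]
opening: 0.25
```

Request:
move_arm([
  {"tx":0,"ty":-2.5,"tz":0,"rx":0,"ry":0,"rz":0,"grip":10},
  {"tx":0,"ty":-2.5,"tz":0,"rx":0,"ry":0,"rz":0,"grip":10},
  {"tx":0,"ty":-2.5,"tz":0,"rx":0,"ry":0,"rz":0,"grip":10},
  {"tx":0,"ty":-2,"tz":0,"rx":0,"ry":0,"rz":0,"grip":10},
  {"tx":0,"ty":0,"tz":0,"rx":0,"ry":0,"rz":0,"grip":10},
  {"tx":0,"ty":0,"tz":0,"rx":0,"ry":0,"rz":0,"grip":10},
  {"tx":0,"ty":0,"tz":0,"rx":0,"ry":0,"rz":0,"grip":10},
])

```text
t: 3.68
eef_pos: [417.7, -274.4, 235.9]
tcp_rot: [-1.571, 0.0, -0.234]
ft_force: [0.4, 1.1, -0.8]
opening: 0.247
```

```bash
python3 plan.py 468 5 215 0.222 10; python3 - <<'E'
from cell import env
from h import *
p,d=env.read_camera("scene"); np.savez("scene3.npz",p=p,d=d)
cv2.imwrite("pics/s4.png",cv2.resize(p[0:190,180:350],None,fx=3,fy=3,interpolation=cv2.INTER_CUBIC))
P=cloud(env.calibration("scene"),d)
k=(np.hypot(P[...,0]-418,P[...,1]+275)<22)&(P[...,2]>110)&(P[...,2]<280); q=P[k]
for z in range(110,280,10):
    m=abs(q[:,2]-z)<5
    if m.sum(): print(z,m.sum(),q[m].mean(0).round(1),np.ptp(q[m],0).round(0))
E
```

```text
from [ 417.7 -274.4  235.9] [-1.5706e+00  4.0000e-04 -2.3400e-01] F [ 0.42  1.1  -0.81] rot [-2.00e-04 -4.56e-01 -4.00e-04]
{'tx': np.float64(-0.16), 'ty': np.float64(0.21), 'tz': np.float64(2.83), 'rx': np.float64(-0.0), 'ry': np.float64(-0.046), 'rz': np.float64(-0.0)}
{'tx': np.float64(-0.03), 'ty': np.float64(0.21), 'tz': np.float64(2.84), 'rx': np.float64(-0.0), 'ry': np.float64(-0.046), 'rz': np.float64(-0.0)}
{'tx': np.float64(0.1), 'ty': np.float64(0.21), 'tz': np.float64(2.84), 'rx': np.float64(-0.0), 'ry': np.float64(-0.045), 'rz': np.float64(-0.0)}
{'tx': np.float64(0.23), 'ty': np.float64(0.21), 'tz': np.float64(2.83), 'rx': np.float64(-0.0), 'ry': np.float64(-0.046), 'rz': np.float64(-0.0)}
{'tx': np.float64(0.36), 'ty': np.float64(0.21), 'tz': np.float64(2.82), 'rx': np.float64(-0.0), 'ry': np.float64(-0.045), 'rz': np.float64(-0.0)}
{'tx': np.float64(0.49), 'ty': np.float64(0.21), 'tz': np.float64(2.8), 'rx': np.float64(-0.0), 'ry': np.float64(-0.046), 'rz': np.float64(-0.0)}
{'tx': np.float64(0.61), 'ty': np.float64(0.21), 'tz': np.float64(2.77), 'rx': np.float64(-0.0
[... 470 characters left out ...]
rz': np.float64(-0.0)}
end [467.98   4.96 214.97] [-1.5705e+00  3.0000e-04  2.2200e-01]
140 19 [ 418.2 -270.4  142. ] [20. 15. 10.]
150 36 [ 419.2 -272.   148.8] [19. 19. 10.]
160 3 [ 421.1 -271.   157. ] [6. 3. 2.]
170 69 [ 419.2 -267.7  173. ] [34. 28.  7.]
180 46 [ 420.3 -269.   178.6] [32. 28. 10.]
190 35 [ 419.3 -267.4  189.4] [23. 12.  9.]
200 39 [ 419.5 -267.4  199.8] [23.  9. 10.]
210 42 [ 419.3 -267.3  210.4] [22. 11. 10.]
220 53 [ 419.7 -266.3  220.6] [29. 18.  9.]
230 57 [ 419.8 -265.9  230. ] [33. 16. 10.]
240 61 [ 420.6 -265.9  239.7] [33. 14. 10.]
250 69 [ 420.2 -265.9  250. ] [35. 18. 10.]
260 116 [ 419.1 -270.7  261.3] [36. 28. 10.]
270 40 [ 419.4 -267.4  268.7] [34. 28. 10.]
```

View pics/s4.png

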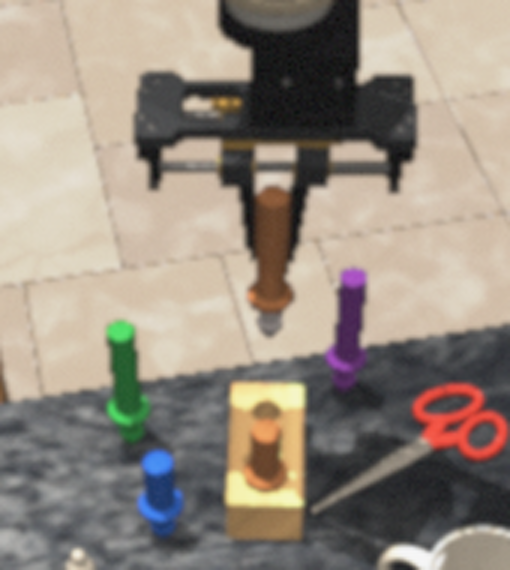

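The peg hangs upright and clear of the block in the picture, with its steel bulb at crop (270,322). The short peg is still in place at (267,450). Carrying it over to just short of the socket.

Request:
move_arm([
  {"tx":-0.16,"ty":0.2,"tz":2.9,"rx":0,"ry":-0.046,"rz":0,"grip":10},
  {"tx":-0.03,"ty":0.2,"tz":3.0,"rx":0,"ry":-0.046,"rz":0,"grip":10},
  {"tx":0.1,"ty":0.2,"tz":3.0,"rx":0,"ry":-0.045,"rz":0,"grip":10},
  {"tx":0.23,"ty":0.2,"tz":3.0,"rx":0,"ry":-0.046,"rz":0,"grip":10},
  {"tx":0.36,"ty":0.2,"tz":3.0,"rx":0,"ry":-0.045,"rz":0,"grip":10},
  {"tx":0.49,"ty":0.2,"tz":3.0,"rx":0,"ry":-0.046,"rz":0,"grip":10},
  {"tx":0.61,"ty":0.2,"tz":2.9,"rx":0,"ry":-0.045,"rz":0,"grip":10},
  {"tx":0.74,"ty":0.2,"tz":2.8,"rx":0,"ry":-0.046,"rz":0,"grip":10},
  {"tx":0.87,"ty":0.2,"tz":2.7,"rx":0,"ry":-0.045,"rz":0,"grip":10},
  {"tx":0.98,"ty":0.2,"tz":2.66,"rx":0,"ry":-0.046,"rz":0,"grip":10},
])

```text
t: 4.57
eef_pos: [468.8, 17.4, 215.1]
tcp_rot: [-1.57, 0.002, 0.224]
ft_force: [0.8, -0.1, -1.0]
opening: 0.251
```

Request:
move_arm([
  {"tx":0,"ty":0,"tz":0,"rx":0,"ry":0,"rz":0,"grip":10},
  {"tx":0,"ty":0,"tz":0,"rx":0,"ry":0,"rz":0,"grip":10},
  {"tx":0,"ty":0,"tz":0,"rx":0,"ry":0,"rz":0,"grip":10},
])

```text
t: 4.82
eef_pos: [468.9, 15.7, 215.6]
tcp_rot: [-1.571, 0.001, 0.222]
ft_force: [-0.5, 0.3, -0.3]
opening: 0.249
```

```bash
python3 plan.py 470.4 20 165 0.222 5; python3 - <<'E'
from cell import env
from h import *
ims=[]
for n in("scene","top"):
    p,d=env.read_camera(n); np.savez(f"{n}4.npz",p=p,d=d); ims.append(p)
cv2.imwrite("pics/both5.png",cv2.resize(np.hstack(ims),(800,300)))
E
```

```text
from [468.9  15.7 215.6] [-1.5706e+00  1.5000e-03  2.2180e-01] F [-0.5   0.32 -0.28] rot [-0.0002 -0.0002 -0.0015]
{'tx': np.float64(0.05), 'ty': np.float64(1.01), 'tz': np.float64(0.08), 'rx': np.float64(-0.0), 'ry': np.float64(-0.0), 'rz': np.float64(-0.0)}
{'tx': np.float64(0.05), 'ty': np.float64(1.01), 'tz': np.float64(0.08), 'rx': np.float64(-0.0), 'ry': np.float64(-0.0), 'rz': np.float64(-0.0)}
{'tx': np.float64(0.05), 'ty': np.float64(1.01), 'tz': np.float64(0.08), 'rx': np.float64(-0.0), 'ry': np.float64(-0.0), 'rz': np.float64(-0.0)}
{'tx': np.float64(0.05), 'ty': np.float64(1.01), 'tz': np.float64(0.07), 'rx': np.float64(-0.0), 'ry': np.float64(-0.0), 'rz': np.float64(-0.001)}
{'tx': np.float64(0.05), 'ty': np.float64(1.02), 'tz': np.float64(0.08), 'rx': np.float64(-0.0), 'ry': np.float64(-0.0), 'rz': np.float64(-0.0)}
end [470.4   20.01 164.96] [-1.5706e+00  5.0000e-04  2.2180e-01]
```

View pics/both5.png

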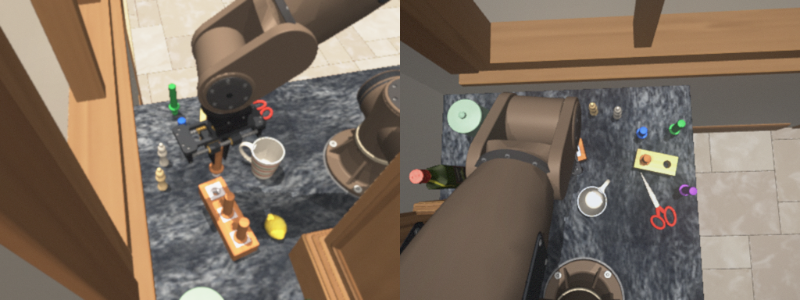

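Request:
move_arm([
  {"tx":0.05,"ty":1.0,"tz":0.08,"rx":0,"ry":0,"rz":0,"grip":10},
  {"tx":0.05,"ty":1.0,"tz":0.08,"rx":0,"ry":0,"rz":0,"grip":10},
  {"tx":0.05,"ty":1.0,"tz":0.08,"rx":0,"ry":0,"rz":0,"grip":10},
  {"tx":0.05,"ty":1.0,"tz":0.08,"rx":0,"ry":0,"rz":0,"grip":10},
  {"tx":0.05,"ty":1.0,"tz":0.08,"rx":0,"ry":0,"rz":0,"grip":10},
  {"tx":0,"ty":0,"tz":0,"rx":0,"ry":0,"rz":0,"grip":10},
  {"tx":0,"ty":0,"tz":0,"rx":0,"ry":0,"rz":0,"grip":10},
  {"tx":0,"ty":0,"tz":0,"rx":0,"ry":0,"rz":0,"grip":10},
])

```text
t: 5.58
eef_pos: [470.9, 19.8, 166.6]
tcp_rot: [-1.571, -0.0, 0.221]
ft_force: [0.9, -0.6, -0.9]
opening: 0.248
```

```bash
python3 - <<'E'
from cell import env
from h import *
s=env.state();print(s['eef_pos'].round(1),s['tcp_rot'].round(4),s['ft_force'].round(2))
p,d=env.read_camera("scene"); np.savez("scene5.npz",p=p,d=d)
c=env.calibration("scene");P=cloud(c,d); x,y=s['eef_pos'][:2]
k=(np.hypot(P[...,0]-x,P[...,1]-y)<22)&(P[...,2]>50)&(P[...,2]<210); q=P[k]
for z in range(50,210,8):
    m=abs(q[:,2]-z)<4
    if m.sum(): print(z,m.sum(),q[m].mean(0).round(1),np.ptp(q[m],0).round(0))
im=p.copy()
for pt in((470.4,20,45),(x,y,s['eef_pos'][2]-66.5-36)): print([round(float(a),1) for a in proj(c,pt)])
cv2.imwrite("pics/s6.png",cv2.resize(p[150:300,200:350],None,fx=4,fy=4,interpolation=cv2.INTER_CUBIC))
E
```

```text
[470.9  19.8 166.6] [-1.571e+00 -4.000e-04  2.210e-01] [ 0.91 -0.59 -0.94]
74 21 [474.5  24.3  76.5] [18. 10.  4.]
82 3 [472.7  25.4  79.4] [7. 3. 3.]
98 5 [473.   32.2 100.9] [27.  9.  2.]
106 109 [474.3  25.4 105.1] [35. 31.  7.]
114 29 [474.6  25.7 114.2] [23. 15.  8.]
122 22 [476.   25.5 122.3] [22. 15.  8.]
130 22 [471.7  27.5 129.7] [21.  9.  7.]
138 18 [471.6  28.4 138.6] [17.  7.  7.]
146 26 [470.5  27.5 146.4] [32. 15.  7.]
154 35 [468.5  28.5 154. ] [36. 14.  8.]
162 44 [470.2  27.9 161.9] [41. 19.  7.]
170 45 [469.6  27.6 169.8] [41. 19.  8.]
178 36 [466.9  28.  177.4] [34. 17.  8.]
186 27 [462.2  27.3 185.5] [35. 25.  8.]
194 34 [460.3  21.9 194.1] [18. 20.  8.]
202 13 [457.6  18.7 201.2] [11. 19.  5.]
[275.0, 244.1]
[275.0, 239.7]
```

View pics/s6.png

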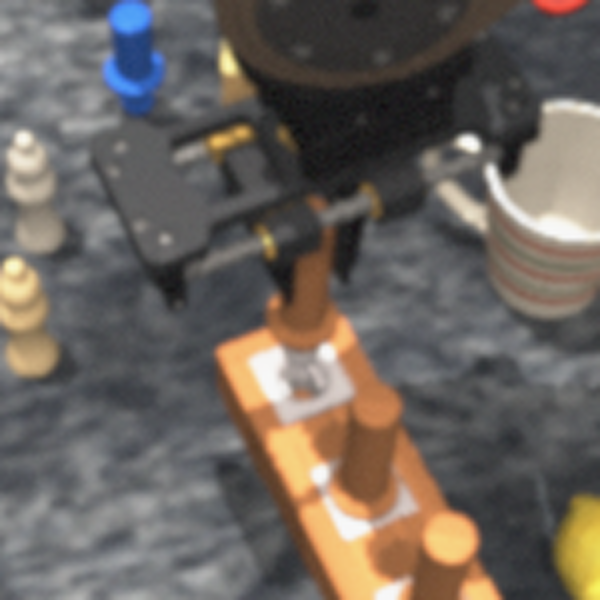

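```bash
python3 - <<'E'
from cell import env
from h import *
z=np.load("scene5.npz");p,d=z['p'],z['d'];c=env.calibration("scene");P=cloud(c,d)
hsv=cv2.cvtColor(p,cv2.COLOR_BGR2HSV)
m=(hsv[...,0]<18)&(hsv[...,1]>110)&(hsv[...,2]>50)
for v in range(196,252,2):
    us=[u for u in range(255,300) if m[v,u] and P[v,u,2]>70]
    pr=[]
    if us: 
        # expected axis column: vertical line through tcp with v
        zz=np.linspace(40,240,2001); pj=np.array([proj(c,(470.9,19.8,t)) for t in zz]); i=np.argmin(abs(pj[:,1]-v))
        print(v,us[0],us[-1],len(us),'mid',(us[0]+us[-1])/2,'axis u',pj[i,0].round(1),'z',zz[i].round(0))
for nm,zl,zh,(x,y) in(('collar peg',100,108,(472,22)),('rk0 collar',48,54,(456,88)),('rk70',48,54,(441,157))):
    k=(np.hypot(P[...,0]-x,P[...,1]-y)<24)&(P[...,2]>zl)&(P[...,2]<zh)
    print(nm,k.sum(),cv2.minEnclosingCircle(P[k][:,:2].astype(np.float32)),P[k].min(0).round(1),P[k].max(0).round(1))
cv2.imwrite("pics/s7.png",cv2.resize(p[190:260,240:330],None,fx=8,fy=8,interpolation=cv2.INTER_CUBIC))
E
```

```text
196 292 292 1 mid 292.0 axis u 277.8 z 223.0
200 277 279 3 mid 278.0 axis u 277.5 z 210.0
208 281 283 3 mid 282.0 axis u 277.0 z 184.0
210 281 283 3 mid 282.0 axis u 276.9 z 178.0
212 280 283 4 mid 281.5 axis u 276.8 z 171.0
214 275 283 9 mid 279.0 axis u 276.6 z 164.0
216 274 282 9 mid 278.0 axis u 276.5 z 157.0
218 273 281 9 mid 277.0 axis u 276.4 z 150.0
220 273 281 9 mid 277.0 axis u 276.3 z 142.0
222 273 281 9 mid 277.0 axis u 276.1 z 135.0
224 269 281 11 mid 275.0 axis u 276.0 z 127.0
226 267 282 16 mid 274.5 axis u 275.9 z 120.0
228 267 283 17 mid 275.0 axis u 275.8 z 112.0
230 267 283 17 mid 275.0 axis u 275.6 z 104.0
232 267 283 17 mid 275.0 axis u 275.5 z 96.0
234 268 282 15 mid 275.0 axis u 275.4 z 88.0
236 272 278 7 mid 275.0 axis u 275.2 z 80.0
246 291 295 5 mid 293.0 axis u 274.7 z 40.0
248 289 298 10 mid 293.5 axis u 274.7 z 40.0
250 288 299 12 mid 293.5 axis u 274.7 z 40.0
collar peg 107 ((472.42303466796875, 18.919076919555664), 17.85031509399414) [454.9   5.8 100.5] [489.8  36.5 107.9]
rk0 collar 110 ((456.93743896484375, 88.63375091552734), 20.78399658203125) [436.5  74.5  48.2] [473.3 105.6  54. ]
rk70 126 ((443.76385498046875, 157.8545379638672), 20.814231872558594) [423.  139.7  48.1] [461.2 177.7  53.9]
```

View pics/s7.png

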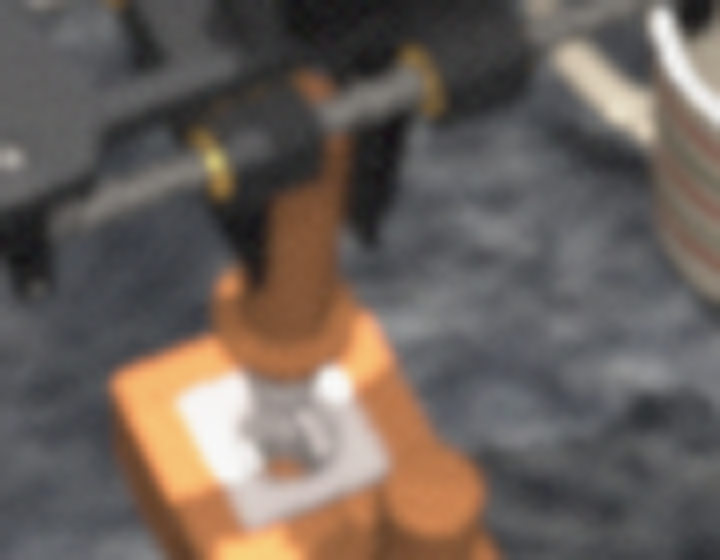

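The peg's bulb at crop (290,395) hangs just above the socket hole and upright. The tip should project 0.0 px aside of the hole, and the collar's mid column is within 0.6 px of expected. Lowering slowly and checking forces.

Request:
move_arm([
  {"tx":-0.06,"ty":0.6,"tz":0.03,"rx":0,"ry":0,"rz":0,"grip":10},
  {"tx":0,"ty":0.6,"tz":0,"rx":0,"ry":0,"rz":0,"grip":10},
  {"tx":0,"ty":0.6,"tz":0,"rx":0,"ry":0,"rz":0,"grip":10},
  {"tx":0,"ty":0.4,"tz":0,"rx":0,"ry":0,"rz":0,"grip":10},
  {"tx":0,"ty":0.3,"tz":0,"rx":0,"ry":0,"rz":0,"grip":10},
  {"tx":0,"ty":0,"tz":0,"rx":0,"ry":0,"rz":0,"grip":10},
  {"tx":0,"ty":0,"tz":0,"rx":0,"ry":0,"rz":0,"grip":10},
])

```text
t: 6.22
eef_pos: [470.1, 20.5, 141.0]
tcp_rot: [-1.571, 0.0, 0.222]
ft_force: [-0.3, 0.4, -1.2]
opening: 0.247
```

Request:
move_arm([
  {"tx":0,"ty":0.3,"tz":0,"rx":0,"ry":0,"rz":0,"grip":10},
  {"tx":0,"ty":0.3,"tz":0,"rx":0,"ry":0,"rz":0,"grip":10},
  {"tx":0,"ty":0.2,"tz":0,"rx":0,"ry":0,"rz":0,"grip":10},
  {"tx":0,"ty":0,"tz":0,"rx":0,"ry":0,"rz":0,"grip":10},
])

```text
t: 6.55
eef_pos: [469.8, 20.5, 132.8]
tcp_rot: [-1.571, 0.001, 0.222]
ft_force: [-0.4, -0.9, -1.2]
opening: 0.251
```

Request:
move_arm([
  {"tx":0,"ty":0.2,"tz":0,"rx":0,"ry":0,"rz":0,"grip":10},
  {"tx":0,"ty":0.2,"tz":0,"rx":0,"ry":0,"rz":0,"grip":10},
  {"tx":0,"ty":0,"tz":0,"rx":0,"ry":0,"rz":0,"grip":10},
])

```text
t: 6.8
eef_pos: [470.0, 20.5, 129.1]
tcp_rot: [-1.571, 0.0, 0.222]
ft_force: [-0.9, -1.3, 1.3]
opening: 0.243
```

Request:
move_arm([
  {"tx":0,"ty":0.2,"tz":0,"rx":0,"ry":0,"rz":0,"grip":10},
  {"tx":0,"ty":0.2,"tz":0,"rx":0,"ry":0,"rz":0,"grip":10},
  {"tx":0,"ty":0,"tz":0,"rx":0,"ry":0,"rz":0,"grip":10},
])

```text
t: 7.05
eef_pos: [469.8, 20.5, 124.8]
tcp_rot: [-1.571, 0.001, 0.222]
ft_force: [-1.2, -1.2, -3.2]
opening: 0.248
```

Request:
move_arm([
  {"tx":0,"ty":0.2,"tz":0,"rx":0,"ry":0,"rz":0,"grip":10},
  {"tx":0,"ty":0,"tz":0,"rx":0,"ry":0,"rz":0,"grip":10},
])

```text
t: 7.22
eef_pos: [469.9, 20.5, 122.8]
tcp_rot: [-1.571, 0.001, 0.222]
ft_force: [-0.2, -0.2, -2.1]
opening: 0.248
```

Request:
move_arm([
  {"tx":0,"ty":0.2,"tz":0,"rx":0,"ry":0,"rz":0,"grip":10},
  {"tx":0,"ty":0,"tz":0,"rx":0,"ry":0,"rz":0,"grip":10},
])

```text
t: 7.38
eef_pos: [469.9, 20.5, 120.9]
tcp_rot: [-1.571, 0.001, 0.222]
ft_force: [-1.0, 0.1, -3.9]
opening: 0.248
```

Request:
move_arm([
  {"tx":0,"ty":0.2,"tz":0,"rx":0,"ry":0,"rz":0,"grip":10},
  {"tx":0,"ty":0,"tz":0,"rx":0,"ry":0,"rz":0,"grip":10},
])

```text
t: 7.55
eef_pos: [469.9, 20.5, 118.9]
tcp_rot: [-1.571, 0.001, 0.222]
ft_force: [-0.5, -0.6, -3.0]
opening: 0.248
```

Request:
move_arm([
  {"tx":0,"ty":0.2,"tz":0,"rx":0,"ry":0,"rz":0,"grip":10},
  {"tx":0,"ty":0,"tz":0,"rx":0,"ry":0,"rz":0,"grip":10},
])

```text
t: 7.72
eef_pos: [470.3, 20.5, 117.0]
tcp_rot: [-1.571, -0.0, 0.222]
ft_force: [-0.4, -0.5, -0.9]
opening: 0.25
```

Request:
move_arm([
  {"tx":0,"ty":0.15,"tz":0,"rx":0,"ry":0,"rz":0,"grip":10},
  {"tx":0,"ty":0,"tz":0,"rx":0,"ry":0,"rz":0,"grip":10},
])

```text
t: 7.88
eef_pos: [470.2, 20.5, 115.6]
tcp_rot: [-1.571, -0.0, 0.222]
ft_force: [-0.0, -0.2, -0.5]
opening: 0.248
```

Request:
move_arm([
  {"tx":0,"ty":0.15,"tz":0,"rx":0,"ry":0,"rz":0,"grip":10},
  {"tx":0,"ty":0,"tz":0,"rx":0,"ry":0,"rz":0,"grip":10},
])

```text
t: 8.05
eef_pos: [470.1, 20.5, 114.0]
tcp_rot: [-1.571, 0.0, 0.222]
ft_force: [-0.4, 0.5, -2.0]
opening: 0.249
```

Request:
move_arm([
  {"tx":0,"ty":0.15,"tz":0,"rx":0,"ry":0,"rz":0,"grip":10},
  {"tx":0,"ty":0,"tz":0,"rx":0,"ry":0,"rz":0,"grip":10},
])

```text
t: 8.22
eef_pos: [470.0, 20.5, 112.5]
tcp_rot: [-1.571, 0.0, 0.222]
ft_force: [0.1, 0.1, -0.4]
opening: 0.249
```

Request:
move_arm([
  {"tx":0,"ty":0.1,"tz":0,"rx":0,"ry":0,"rz":0,"grip":10},
  {"tx":0,"ty":0,"tz":0,"rx":0,"ry":0,"rz":0,"grip":10},
])

```text
t: 8.38
eef_pos: [470.0, 20.5, 111.6]
tcp_rot: [-1.571, 0.0, 0.222]
ft_force: [0.3, -0.1, -1.7]
opening: 0.247
```

Request:
move_arm([
  {"tx":0,"ty":0.05,"tz":0,"rx":0,"ry":0,"rz":0,"grip":10},
  {"tx":0,"ty":0,"tz":0,"rx":0,"ry":0,"rz":0,"grip":10},
])

```text
t: 8.55
eef_pos: [470.1, 20.6, 111.5]
tcp_rot: [-1.571, -0.0, 0.222]
ft_force: [-1.6, 0.1, 5.3]
opening: 0.251
```

Request:
move_arm([
  {"tx":0,"ty":0.05,"tz":0,"rx":0,"ry":0,"rz":0,"grip":10},
  {"tx":0,"ty":0,"tz":0,"rx":0,"ry":0,"rz":0,"grip":10},
])

```text
t: 8.72
eef_pos: [470.1, 20.6, 111.5]
tcp_rot: [-1.571, -0.001, 0.222]
ft_force: [-3.9, 1.7, 13.6]
opening: 0.246
```

```bash
python3 - <<'E'
from cell import env
from h import *
s=env.state();print(s['eef_pos'].round(2),s['ft_force'].round(2))
p,d=env.read_camera("scene"); c=env.calibration("scene");P=cloud(c,d)
k=(np.hypot(P[...,0]-471,P[...,1]-20)<24)&(P[...,2]>47)&(P[...,2]<60)
print(k.sum(),P[k].min(0).round(1),P[k].max(0).round(1),np.percentile(P[k][:,2],[5,50,95]))
cv2.imwrite("pics/s8.png",cv2.resize(p[190:290,240:340],None,fx=6,fy=6,interpolation=cv2.INTER_CUBIC))
E
```

```text
[470.1   20.55 111.51] [-3.91  1.71 13.58]
120 [449.6   4.2  47. ] [489.   39.8  59.8] [47.56409906 50.42508219 58.41763541]
```

View pics/s8.png

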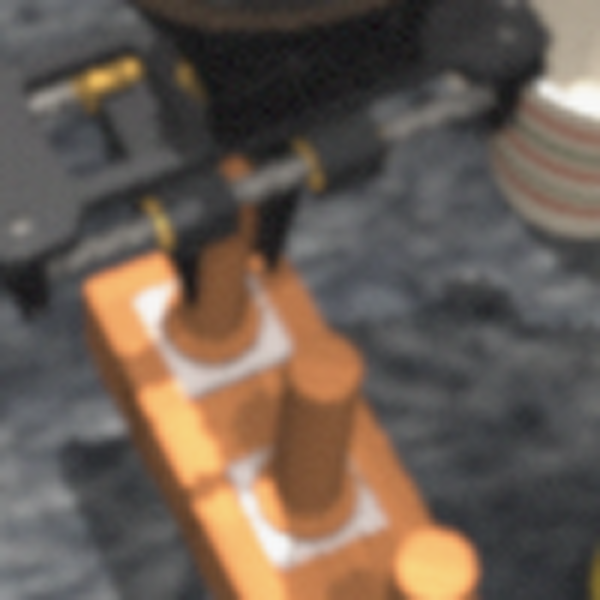

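The collar lies flat on the steel plate, like the neighbouring pegs, at crop (215,340). The height stopped at 111.5, the picking height, while force rose to 13.6 N, so it's bottomed out. Now taking up the play gently.

Request:
move_arm([
  {"tx":0,"ty":-0.1,"tz":0,"rx":0,"ry":0,"rz":0,"grip":10},
  {"tx":0,"ty":-0.05,"tz":0,"rx":0,"ry":0,"rz":0,"grip":10},
  {"tx":0,"ty":0,"tz":0,"rx":0,"ry":0,"rz":0,"grip":10},
])

```text
t: 9.02
eef_pos: [470.1, 20.5, 112.2]
tcp_rot: [-1.571, 0.0, 0.222]
ft_force: [0.1, 0.2, -0.7]
opening: 0.247
```

Request:
move_arm([
  {"tx":0,"ty":-0.1,"tz":0,"rx":0,"ry":0,"rz":0,"grip":10},
  {"tx":0,"ty":0,"tz":0,"rx":0,"ry":0,"rz":0,"grip":10},
])

```text
t: 9.18
eef_pos: [470.1, 20.5, 113.2]
tcp_rot: [-1.571, 0.0, 0.222]
ft_force: [-0.3, 0.4, -0.9]
opening: 0.25
```

Request:
move_arm([
  {"tx":0,"ty":-0.1,"tz":0,"rx":0,"ry":0,"rz":0,"grip":10},
  {"tx":0,"ty":0,"tz":0,"rx":0,"ry":0,"rz":0,"grip":10},
])

```text
t: 9.35
eef_pos: [470.2, 20.4, 114.3]
tcp_rot: [-1.571, -0.0, 0.222]
ft_force: [-0.3, 0.4, -0.3]
opening: 0.248
```

Request:
move_arm([
  {"tx":0,"ty":-0.1,"tz":0,"rx":0,"ry":0,"rz":0,"grip":10},
  {"tx":0,"ty":0,"tz":0,"rx":0,"ry":0,"rz":0,"grip":10},
])

```text
t: 9.52
eef_pos: [470.2, 20.5, 115.4]
tcp_rot: [-1.571, -0.0, 0.222]
ft_force: [-0.1, -0.0, -0.8]
opening: 0.248
```

Request:
move_arm([
  {"tx":0,"ty":-0.1,"tz":0,"rx":0,"ry":0,"rz":0,"grip":10},
  {"tx":0,"ty":0,"tz":0,"rx":0,"ry":0,"rz":0,"grip":10},
])

```text
t: 9.68
eef_pos: [470.2, 20.5, 116.4]
tcp_rot: [-1.571, -0.0, 0.222]
ft_force: [-0.0, -0.1, -0.6]
opening: 0.248
```

Request:
move_arm([
  {"tx":0,"ty":-0.1,"tz":0,"rx":0,"ry":0,"rz":0,"grip":10},
  {"tx":0,"ty":0,"tz":0,"rx":0,"ry":0,"rz":0,"grip":10},
])

```text
t: 9.85
eef_pos: [470.2, 20.5, 117.4]
tcp_rot: [-1.571, -0.0, 0.222]
ft_force: [0.4, 0.8, -1.0]
opening: 0.249
```

Request:
move_arm([
  {"tx":0,"ty":-0.1,"tz":0,"rx":0,"ry":0,"rz":0,"grip":10},
  {"tx":0,"ty":0,"tz":0,"rx":0,"ry":0,"rz":0,"grip":10},
])

```text
t: 10.02
eef_pos: [470.1, 20.5, 118.2]
tcp_rot: [-1.571, 0.0, 0.222]
ft_force: [0.2, 0.3, -5.7]
opening: 0.245
```

Request:
move_arm([
  {"tx":0,"ty":-0.1,"tz":0,"rx":0,"ry":0,"rz":0,"grip":10},
  {"tx":0,"ty":0,"tz":0,"rx":0,"ry":0,"rz":0,"grip":10},
])

```text
t: 10.18
eef_pos: [470.0, 20.5, 119.0]
tcp_rot: [-1.571, 0.0, 0.222]
ft_force: [1.3, -0.4, -9.5]
opening: 0.248
```

Request:
move_arm([
  {"tx":0,"ty":-0.1,"tz":0,"rx":0,"ry":0,"rz":0,"grip":10},
  {"tx":0,"ty":0,"tz":0,"rx":0,"ry":0,"rz":0,"grip":10},
])

```text
t: 10.35
eef_pos: [470.0, 20.5, 119.9]
tcp_rot: [-1.571, 0.001, 0.222]
ft_force: [2.9, -0.1, -14.6]
opening: 0.25
```

Play of about 6 mm, then the catches took the load: 14.6 N measured, or 13.8 N net. Easing by 0.4 mm and holding.

Request:
move_arm([
  {"tx":0,"ty":0.04,"tz":0,"rx":0,"ry":0,"rz":0,"grip":10},
  {"tx":0,"ty":0,"tz":0,"rx":0,"ry":0,"rz":0,"grip":10},
  {"tx":0,"ty":0,"tz":0,"rx":0,"ry":0,"rz":0,"grip":10},
])

```text
t: 10.6
eef_pos: [470.0, 20.5, 119.6]
tcp_rot: [-1.571, 0.0, 0.222]
ft_force: [2.3, -0.1, -14.4]
opening: 0.244
```

Request:
move_arm([
  {"tx":0,"ty":0,"tz":0,"rx":0,"ry":0,"rz":0,"grip":10},
  {"tx":0,"ty":0,"tz":0,"rx":0,"ry":0,"rz":0,"grip":10},
  {"tx":0,"ty":0,"tz":0,"rx":0,"ry":0,"rz":0,"grip":10},
  {"tx":0,"ty":0,"tz":0,"rx":0,"ry":0,"rz":0,"grip":10},
])

```text
t: 10.93
eef_pos: [470.0, 20.5, 119.8]
tcp_rot: [-1.571, 0.0, 0.222]
ft_force: [2.1, -0.2, -14.5]
opening: 0.252
```

Request:
move_arm([
  {"tx":0,"ty":0,"tz":0,"rx":0,"ry":0,"rz":0,"grip":10},
  {"tx":0,"ty":0,"tz":0,"rx":0,"ry":0,"rz":0,"grip":10},
  {"tx":0,"ty":0,"tz":0,"rx":0,"ry":0,"rz":0,"grip":10},
  {"tx":0,"ty":0,"tz":0,"rx":0,"ry":0,"rz":0,"grip":10},
])

```text
t: 11.27
eef_pos: [470.0, 20.5, 119.8]
tcp_rot: [-1.571, 0.0, 0.222]
ft_force: [2.1, -0.2, -14.2]
opening: 0.246
```

Request:
move_arm([
  {"tx":0,"ty":0,"tz":0,"rx":0,"ry":0,"rz":0,"grip":10},
  {"tx":0,"ty":0,"tz":0,"rx":0,"ry":0,"rz":0,"grip":10},
  {"tx":0,"ty":0,"tz":0,"rx":0,"ry":0,"rz":0,"grip":10},
  {"tx":0,"ty":0,"tz":0,"rx":0,"ry":0,"rz":0,"grip":10},
])

```text
t: 11.6
eef_pos: [470.0, 20.5, 119.8]
tcp_rot: [-1.571, 0.0, 0.222]
ft_force: [1.6, 0.5, -14.8]
opening: 0.248
```

Still about 13.6 N net. Easing a little more, then holding at nearer 12 N.

Request:
move_arm([
  {"tx":0,"ty":0.04,"tz":0,"rx":0,"ry":0,"rz":0,"grip":10},
  {"tx":0,"ty":0,"tz":0,"rx":0,"ry":0,"rz":0,"grip":10},
  {"tx":0,"ty":0,"tz":0,"rx":0,"ry":0,"rz":0,"grip":10},
])

```text
t: 11.85
eef_pos: [470.1, 20.5, 119.5]
tcp_rot: [-1.571, 0.0, 0.222]
ft_force: [1.6, -0.7, -12.4]
opening: 0.247
```

Request:
move_arm([
  {"tx":0,"ty":0,"tz":0,"rx":0,"ry":0,"rz":0,"grip":10},
  {"tx":0,"ty":0,"tz":0,"rx":0,"ry":0,"rz":0,"grip":10},
  {"tx":0,"ty":0,"tz":0,"rx":0,"ry":0,"rz":0,"grip":10},
  {"tx":0,"ty":0,"tz":0,"rx":0,"ry":0,"rz":0,"grip":10},
])

```text
t: 12.18
eef_pos: [470.1, 20.5, 119.4]
tcp_rot: [-1.571, 0.0, 0.222]
ft_force: [0.0, 0.3, -12.6]
opening: 0.245
```

Request:
move_arm([
  {"tx":0,"ty":0,"tz":0,"rx":0,"ry":0,"rz":0,"grip":10},
  {"tx":0,"ty":0,"tz":0,"rx":0,"ry":0,"rz":0,"grip":10},
  {"tx":0,"ty":0,"tz":0,"rx":0,"ry":0,"rz":0,"grip":10},
  {"tx":0,"ty":0,"tz":0,"rx":0,"ry":0,"rz":0,"grip":10},
  {"tx":0,"ty":0,"tz":0,"rx":0,"ry":0,"rz":0,"grip":10},
  {"tx":0,"ty":0,"tz":0,"rx":0,"ry":0,"rz":0,"grip":10},
  {"tx":0,"ty":0,"tz":0,"rx":0,"ry":0,"rz":0,"grip":10},
])

```text
t: 12.77
eef_pos: [470.1, 20.5, 119.4]
tcp_rot: [-1.571, 0.0, 0.222]
ft_force: [0.8, 0.1, -13.6]
opening: 0.248
```

Request:
move_arm([
  {"tx":0,"ty":0,"tz":0,"rx":0,"ry":0,"rz":0,"grip":10},
  {"tx":0,"ty":0,"tz":0,"rx":0,"ry":0,"rz":0,"grip":10},
  {"tx":0,"ty":0,"tz":0,"rx":0,"ry":0,"rz":0,"grip":10},
  {"tx":0,"ty":0,"tz":0,"rx":0,"ry":0,"rz":0,"grip":10},
  {"tx":0,"ty":0,"tz":0,"rx":0,"ry":0,"rz":0,"grip":10},
  {"tx":0,"ty":0,"tz":0,"rx":0,"ry":0,"rz":0,"grip":10},
  {"tx":0,"ty":0,"tz":0,"rx":0,"ry":0,"rz":0,"grip":10},
])

```text
t: 13.35
eef_pos: [470.1, 20.5, 119.4]
tcp_rot: [-1.571, -0.0, 0.222]
ft_force: [-0.2, 0.5, -12.0]
opening: 0.246
```

Held for about 1.6 s at 11–13 N net. Lowering onto the plate.

Request:
move_arm([
  {"tx":0,"ty":0.15,"tz":0,"rx":0,"ry":0,"rz":0,"grip":10},
  {"tx":0,"ty":0.15,"tz":0,"rx":0,"ry":0,"rz":0,"grip":10},
  {"tx":0,"ty":0.15,"tz":0,"rx":0,"ry":0,"rz":0,"grip":10},
  {"tx":0,"ty":0.15,"tz":0,"rx":0,"ry":0,"rz":0,"grip":10},
  {"tx":0,"ty":0.15,"tz":0,"rx":0,"ry":0,"rz":0,"grip":10},
  {"tx":0,"ty":0,"tz":0,"rx":0,"ry":0,"rz":0,"grip":10},
  {"tx":0,"ty":0,"tz":0,"rx":0,"ry":0,"rz":0,"grip":10},
  {"tx":0,"ty":0,"tz":0,"rx":0,"ry":0,"rz":0,"grip":10},
])

```text
t: 14.02
eef_pos: [470.2, 20.5, 111.9]
tcp_rot: [-1.571, -0.0, 0.222]
ft_force: [-0.9, 2.5, -1.6]
opening: 0.249
```

Request:
move_arm([
  {"tx":0,"ty":0.05,"tz":0,"rx":0,"ry":0,"rz":0,"grip":10},
  {"tx":0,"ty":0,"tz":0,"rx":0,"ry":0,"rz":0,"grip":10},
])

```text
t: 14.18
eef_pos: [470.2, 20.5, 111.6]
tcp_rot: [-1.571, -0.0, 0.222]
ft_force: [-1.2, 0.9, 1.0]
opening: 0.249
```

Request:
move_arm([
  {"tx":0,"ty":0.02,"tz":0,"rx":0,"ry":0,"rz":0,"grip":10},
  {"tx":0,"ty":0,"tz":0,"rx":0,"ry":0,"rz":0,"grip":10},
  {"tx":0,"ty":0,"tz":0,"rx":0,"ry":0,"rz":0,"grip":10},
])

```text
t: 14.43
eef_pos: [470.2, 20.5, 111.6]
tcp_rot: [-1.571, -0.0, 0.222]
ft_force: [-2.1, 1.5, 5.8]
opening: 0.248
```

Request:
move_arm([
  {"tx":0,"ty":0,"tz":0,"rx":0,"ry":0,"rz":0,"grip":55},
  {"tx":0,"ty":0,"tz":0,"rx":0,"ry":0,"rz":0,"grip":55},
  {"tx":0,"ty":0,"tz":0,"rx":0,"ry":0,"rz":0,"grip":55},
  {"tx":0,"ty":0,"tz":0,"rx":0,"ry":0,"rz":0,"grip":55},
  {"tx":0,"ty":0,"tz":0,"rx":0,"ry":0,"rz":0,"grip":55},
  {"tx":0,"ty":0,"tz":0,"rx":0,"ry":0,"rz":0,"grip":55},
  {"tx":0,"ty":0,"tz":0,"rx":0,"ry":0,"rz":0,"grip":55},
])

```text
t: 15.02
eef_pos: [470.1, 20.5, 111.2]
tcp_rot: [-1.571, 0.0, 0.222]
ft_force: [-0.4, 0.2, 0.9]
opening: 0.55
```

Request:
move_arm([
  {"tx":0,"ty":-1,"tz":0,"rx":0,"ry":0,"rz":0,"grip":55},
  {"tx":0,"ty":-2,"tz":0,"rx":0,"ry":0,"rz":0,"grip":55},
  {"tx":0,"ty":-3,"tz":0,"rx":0,"ry":0,"rz":0,"grip":55},
  {"tx":0,"ty":-3,"tz":0,"rx":0,"ry":0,"rz":0,"grip":55},
  {"tx":0,"ty":-3,"tz":0,"rx":0,"ry":0,"rz":0,"grip":55},
  {"tx":0,"ty":-1,"tz":0,"rx":0,"ry":0,"rz":0,"grip":55},
])

```text
t: 15.52
eef_pos: [471.0, 20.4, 245.0]
tcp_rot: [-1.572, -0.005, 0.222]
ft_force: [-0.3, 0.6, 0.2]
opening: 0.548
```

Request:
move_arm([
  {"tx":0,"ty":0,"tz":-2.5,"rx":0,"ry":0,"rz":0,"grip":55},
  {"tx":0,"ty":0,"tz":-3,"rx":0,"ry":0,"rz":0,"grip":55},
  {"tx":0,"ty":0,"tz":-3,"rx":0,"ry":0,"rz":0,"grip":55},
  {"tx":0,"ty":0,"tz":-3,"rx":0,"ry":0,"rz":0,"grip":55},
  {"tx":0,"ty":0,"tz":-3,"rx":0,"ry":0,"rz":0,"grip":55},
  {"tx":0,"ty":0,"tz":-2,"rx":0,"ry":0,"rz":0,"grip":55},
  {"tx":0,"ty":0,"tz":0,"rx":0,"ry":0,"rz":0,"grip":55},
  {"tx":0,"ty":0,"tz":0,"rx":0,"ry":0,"rz":0,"grip":55},
  {"tx":0,"ty":0,"tz":0,"rx":0,"ry":0,"rz":0,"grip":55},
])

```text
t: 16.27
eef_pos: [506.1, -139.9, 241.1]
tcp_rot: [-1.57, 0.0, 0.222]
ft_force: [0.4, -0.7, 0.4]
opening: 0.553
```

```bash
python3 - <<'E'
from cell import env
from h import *
ims=[]
s=env.state();print(s['t'],s['eef_pos'].round(1),s['ft_force'].round(2))
for n in("scene","top"):
    p,d=env.read_camera(n); ims.append(p); P=cloud(env.calibration(n),d)
    for nm,(x,y),zt in(('peg',(470.4,20),140),('short',(432,-208),100),('rk0',(455,88),140)):
        k=(np.hypot(P[...,0]-x,P[...,1]-y)<30)&(abs(P[...,2]-zt)<4)
        if k.sum()>5: print(n,nm,k.sum(),P[k].mean(0).round(1))
    k=(P[...,0]>560)&(P[...,0]<630)&(P[...,1]<0)&(P[...,1]>-180)&(P[...,2]>75)&(P[...,2]<100)
    q=P[k]; print(n,'mills',[q[(q[:,1]<-90)==b].mean(0).round(0) for b in(True,False)])
    Q=np.load(n+"P.npy"); q=Q[(Q[...,0]>560)&(Q[...,0]<630)&(Q[...,1]<0)&(Q[...,1]>-180)&(Q[...,2]>75)&(Q[...,2]<100)]
    print('  was',[q[(q[:,1]<-90)==b].mean(0).round(0) for b in(True,False)])
cv2.imwrite("pics/both9.png",cv2.resize(np.hstack(ims),(800,300)))
cv2.imwrite("pics/s9.png",cv2.resize(ims[0][180:330,180:360],None,fx=4,fy=4,interpolation=cv2.INTER_CUBIC))
E
```

```text
16.2667 [ 506.1 -139.9  241.1] [ 0.43 -0.74  0.36]
scene peg 101 [471.6  19.8 138.9]
scene short 64 [ 435.1 -206.5   98.8]
scene rk0 121 [455.9  88.8 139.5]
scene mills [array([ 592., -122.,   83.]), array([608., -44.,  84.])]
  was [array([ 592., -122.,   84.]), array([608., -44.,  84.])]
top rk0 88 [453.9  88.3 140.3]
top mills [array([nan, nan, nan]), array([nan, nan, nan])]
  was [array([ 589., -125.,   85.]), array([604., -47.,  85.])]<stdin>:11: RuntimeWarning: Mean of empty slice.
  ret = um.true_divide(
```

View pics/both9.png

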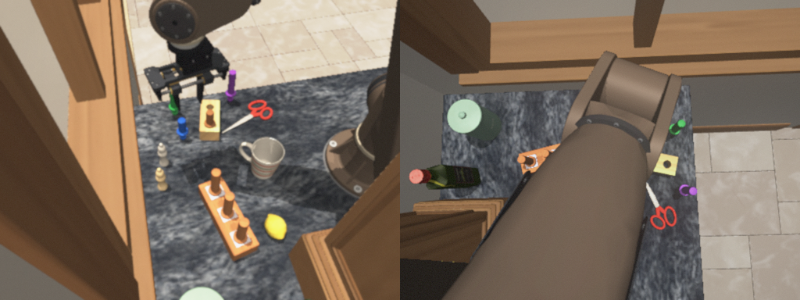

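View pics/s9.png

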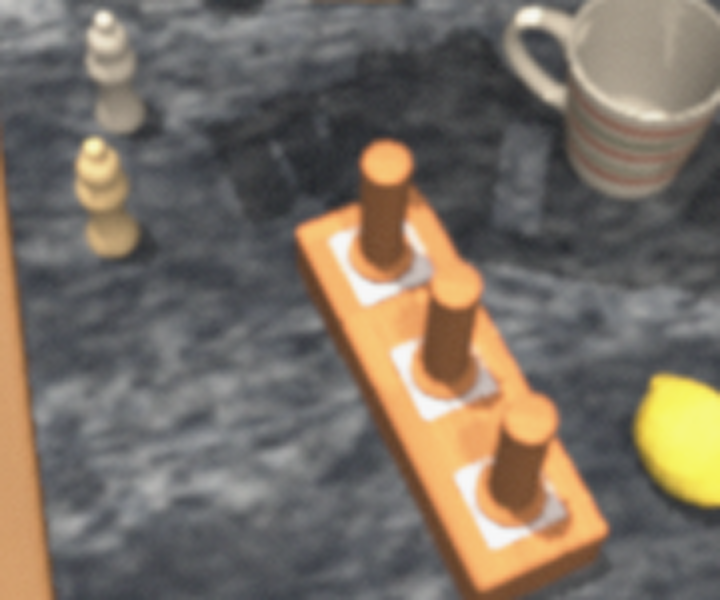

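The picture shows three upright pegs in the rack. The new one, at crop (387,160), has its collar on the plate and matches the others in height. The mills and the short peg are unmoved.

```bash
python3 -c "
from cell import env
print(env.job_done())"
```

```text
the job is handed in; nothing more can be done
None
```

The long peg is home in the empty rack socket and the catch held under the pull test. I handed the job in after 16.4 s of robot time.

- **Seating:** I pressed the peg down until it stopped at the expected height with 13.6 N. In the picture its collar lies on the plate and its top is level with the two fixed pegs. I did not feel a distinct click on the way down; the pull test shows the catch had snapped over.
- **Pull test:** After about 6 mm of free play, the catches took the load. With the peg's weight taken off, I held about 13.6 N for 1.2 s, then 11–13 N for another 1.5 s. The highest reading was 14.8 N. The first hold was a little above the 12 N asked for, so I eased off and held again.
- **Letting go:** I lowered the peg back onto the plate, opened the gripper and moved it clear.
- **Last checks:** In the scene camera the peg stands upright on the socket. The short peg is within 1 mm of its start and neither mill has moved. The arm blocked the top camera's view of the peg, the short peg and the mills, so those checks rest on one camera.
- **Refused calls:** My first two move calls were refused because some row keys were missing. Nothing moved, and I resent the first with all the keys.

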